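# Hold the test kiln's lid ajar with the lid hook

## Task

Draw the lid hook (the rod with the square wooden handle) up out of the wooden tool block, hook it under the wire handle of the little test kiln's lid and raise the lid to about 30 degrees, so that the tiles inside can be looked at. Finish still holding the lid there on the hook: do not let go, do not let the lid drop, touch the kiln only with the hook, and leave the scraper in the block and the other things on the bench where they are.

Things in the scene. Friction and masses are not known exactly. Their poses are not given: they have to be found in the camera images.
- lid_hook: Loose hook tool, 0.12 kg, 146 mm tall, upright in one of the block's slots. Origin: foot of the rod, on the rod's axis, at the lowest point; z up along the rod. Dark steel rod 8 mm in diameter with a J-shaped foot towards +x. In the block the rod stands at one end of its slot and the foot runs to the other end, away from the robot. Over all x = -4 to 36 mm, 8 mm thick in y.
- hook_grip (a point): Middle of the hook's square light-wood handle: 20 x 20 mm (sides along the hook's x and y), from 76 to 146 mm above the hook's origin (this point: 111 mm), on the rod's axis. A brass ferrule is below it.
- hook_mouth (a point): Bottom of the hook's mouth, where a bar comes to rest: 16 mm towards +x of the rod's axis, 8 mm above the hook's origin (top of the foot). The mouth opens upward, 24 mm wide (x = 4 to 28 mm) and 18 mm deep, between the rod and an upturned tip (8 mm rod, axis at x = 32 mm, top 26 mm above the origin).
- tool_block: Fixed wooden block 75 x 175 x 70 mm (x, y, z), origin at the centre of its underside. Two upright slots, 43.5 x 11.5 mm (long side along x), 55 mm deep, centred at x = 0, y = -53 and +53 mm. The hook stands in one, the scraper in the other; which is which varies. The tools' x axes point as the block's does.
- scraper: Loose scraper in the other slot, to be left there: flat steel blade 40 x 8 mm, round dark wooden knob 32 mm in diameter whose top is 117 mm above the origin. Origin at the blade's underside, 16 mm towards -x from the knob's axis.
- kiln: Fixed small top-loading test kiln, body 150 x 200 x 100 mm (x, y, z), pale firebrick in a metal jacket with a grey control box on its -y side (30 mm more). Origin at the centre of its underside. Its front, with the lid's wire handle, faces -x (roughly the robot); the lid's hinge is at the back. Two fired test tiles lie inside.
- kiln_lid (a joint): Opening angle of the kiln's lid in rad: 0 shut, grows as the front edge rises, 0.524 is 30 degrees. The lid (150 x 200 x 25 mm, 0.4 to 0.7 kg) turns freely and falls shut when let go; holding it takes 1.5 to 3.5 N up at the handle.
- kiln_lid_hinge (a point): Middle of the lid's hinge axis, which is parallel to the kiln's y: at x = +83 mm, y = 0, z = 100 mm in the kiln's frame.
- kiln_lid_handle (a point): Middle of the wire handle's cross bar: round steel, 8 mm in diameter, 90 mm long, parallel to the kiln's y, 42 mm in front of the lid's front edge (a side bar at each end; 38 mm clear behind it, only the bench below it). Lid shut: x = -117 mm, y = 0, z = 115 mm in the kiln's frame (200 mm in front of the hinge axis, 15 mm above it).
- dot_cup: Bystander: white tumbler with dark dots, 74 mm in diameter, 116 mm tall, origin under its centre.
- masking_tape: Bystander: roll of masking tape lying flat, 102 mm in diameter, 24 mm tall, origin under its centre.
- glaze_jar: Bystander: small white glaze jar with a screw cap, 52 mm in diameter, 68 mm tall, origin under its centre.
- tile_a: Bystander: flat test tile 40 x 62 x 10 mm, origin under its centre.
- rib: Bystander: flat oval wooden rib 64 x 110 x 8 mm, origin under its centre.

How it is judged (in metres and radians):
On the way, in this order (a step that is already met when the one before it is completed fails the run):
1. the hook is drawn clear up out of the tool block, held in the fingers (z of lid_hook in the frame of tool_block above 0.072 m and contact force between the fingers and lid_hook above 2 N), for 0.1 s.
2. the hook lifts the lid (value of joint kiln_lid above 0.1 rad and contact force between lid_hook and kiln above 0.5 N), for 0.1 s.
At the end, for the whole second after the job is handed in: The lid stands still at 30 degrees, give or take 6 (0.419 to 0.628 rad), carried by the hook, which the fingers hold clear of the bench (its foot above 120 mm); hand and arm do not touch the kiln, and the scraper is still in the block (value of joint kiln_lid between 0.419 and 0.628 rad and velocity of joint kiln_lid between -0.1 and 0.1 rad/s and contact force between lid_hook and kiln above 0.5 N and contact force between the fingers and lid_hook above 2 N and height (world z) of lid_hook above 0.12 m and contact force between each of the arm, the fingers and kiln below 0.5 N and distance of scraper from where it was at the start of the episode below 0.03 m); the arm keeps its last pose, push and grip.
It fails at once if the lid is dropped (falls faster than 1.5 rad/s) (velocity of joint kiln_lid below -1.5 rad/s).
It fails at once if the lid is thrown open past 60 degrees (value of joint kiln_lid above 1.05 rad).
It fails at once if the hand or arm touches the kiln or its lid (contact force between any of the arm, the fingers and kiln above 1 N).
It fails at once if the scraper is moved from its slot (distance of scraper from where it was at the start of the episode above 0.03 m).
It fails at once if a bystander is pushed away by more than 30 mm (distance of any of dot_cup, masking_tape, glaze_jar, tile_a, rib from where it was at the start of the episode above 0.03 m).
It also fails if it takes over 45 s, if anything falls off the work surface, if the arm or the gripper's body presses on something with over 40 N, if the wrist force passes 120 N, or if a joint passes its speed limit or range.

## Robot

A 6-joint arm with a two-finger parallel gripper is mounted at the origin on a cart in front of the work surface, level with it; the furniture and walls round the work are solid. World frame = base frame: x ahead of the robot, y to its left, z up, the work surface at z = 0. Lengths are in mm, angles in rad, forces in N, time in s.
With the tool pointing down it reaches from about 275 to 850 mm from the base axis. Payload 19 kg.
Tool frame: the origin (TCP) lies at the very end of the fingers, on their centre line; the grasp point (between the pads) lies 19 mm behind it; z points along the fingers, y is the line along which they close (so a half turn about z gives the same grasp; the last joint's range is limited). The gripper opens to 85 mm and grips with 20 to 120 N. Pads are 22 mm wide; open, the fingers measure 114 mm over their backs; the gripper's body (76 mm by 85 mm) begins 54 mm behind the grasp point. The pads swing forward as they close: fully open they stand 13 mm farther back than shut.
Start: joints at [1.104, 0.15, 1.437, -0, 1.554, -0.134], TCP at [187.85, 543.417, 231.267] pointing down, gripper open.
Joint ranges: [-2.8, 2.8], [-0.68, 2.1], [0.12, 2.68], [-1.39, 4.53], [0.16, 2.79], [-2.81, 2.81]. Speed limits (rad/s): [1.89, 1.89, 2.22, 3.01, 3.01, 3.01].

## Interface

Orientations are given as a unit quaternion [w, x, y, z].
In Python, from bench import robot gives the robot as it stands. The module is installed in compiled form; this text tells all that it offers.
- The arm moves only by the tool hand_motion, called in YAML: its name, and indented under it one key for each argument. Schema: {"type":"object","properties":{"moves":{"type":"array","items":{"type":"object","properties":{"turn_vec":{"type":"array","items":{"type":"number"},"minItems":3,"maxItems":3},"trans":{"type":"array","items":{"type":"number"},"minItems":3,"maxItems":3},"finger_gap":{"type":"number"}},"additionalProperties":false,"required":["finger_gap"]},"minItems":1,"maxItems":12},"only":{"type":"string"},"quiet":{"type":"boolean"},"lines":{"type":"string"}},"required":["moves"],"additionalProperties":false}. moves is a list of rows, 1 to 12 of them, each an object with the fields turn_vec (a list: a rotation vector rx, ry, rz in rad), trans (a list: dx, dy, dz in mm), finger_gap (the opening from 0.0 (shut) to 1.0 (fully open)); a field left out counts as zero (the opening has to be given); each row shifts and turns the commanded pose from where the row before left it, along the tool's axes as they then stand; what a row does not reach is not made up. A row lasts 1/10 s, in which the tool goes at most 50 mm and 0.15 rad, less where a joint would pass 70% of its speed; a pose out of reach is approached as far as the arm can. The fingers move at their own pace and stop on an object; the grip force is fixed at half the most. Time passes only in rows, so rows that do not move let the fingers close. The tool returns the time, the measured TCP pose, the force, the opening and the grip force at its end. only (a regular expression) keeps the lines of the reply that match it, lines (a string "A,B") keeps lines A to B, and quiet returns only ok. Input that does not fit is refused with a message, and nothing moves.
- robot.sense(): the state, without advancing time (a new reading comes with each control period).
- robot.get_image(name): name is "scene" or "top" or "wrist"; returns the picture (420x560x3 uint8, red, green, blue); there is no depth.
- robot.calibration(name): a dict with "K" (3x3 intrinsics, pixels), "xyz" and "orientation" of the camera in the world; the wrist camera has in their place "hand_eye" (4x4, takes a point from camera to tool coordinates, whose origin is the TCP and whose axes are the flange's). Camera axes: x right, y down, z forward; pixel columns grow to the right and rows downward; lengths in mm; the calibration is good to about 2 mm. The wrist camera is an equidistant fisheye: a pixel r from the principal point sees the ray r / f radians off the axis. A picture is of the moment at which its call begins: read the wrist's pose just before it. calibration takes no time and is no camera call.
- robot.sign_off(): hands the job in; it is judged then, once.
The state is a dict: "t": time; "joint_positions": joint angles; "joint_velocities": joint speeds; "effort": joint torques, N m; "tcp_pos": TCP position; "orientation": TCP orientation; "contact_force": force on the tool from outside, world axes, zero at the start; "moment": the same for the moment, N m; "grip_width": opening from 0.0 (shut) to 1.0 (fully open); "grasp_force": force on a finger pad.
Only numpy, scipy, OpenCV 4.12 (cv2) and the standard library are available. Lean on these libraries where they do the work, as an engineer would, in place of code of your own. Each camera call takes 0.05 s, during which the arm holds its last target. There are 200 camera calls.

## Working session

There is one attempt and no reset: what is moved stays moved. The work goes in short steps, Python scripts to look and compute and a tool call to move; the robot and the scene stay as the last step left them, time stands still between calls to the robot, and variables do not carry over. Pictures are saved under pics/ and viewed, at most 10 in all, crops included, and the job is handed in when it is done.

```bash
mkdir -p pics; python3 - <<'E'
from bench import robot
import cv2
s=robot.sense(); print(s)
for n in("scene","top"):
    im=robot.get_image(n); cv2.imwrite(f"pics/{n}0.png",cv2.resize(im[:,:,::-1],(784,588),interpolation=cv2.INTER_CUBIC)); cv2.imwrite(f"{n}0.png",im[:,:,::-1])
    c=robot.calibration(n);print(n,c)
print(robot.calibration("wrist"))
E
```

```text
{'t': 0.0, 'joint_positions': array([ 1.10401130e+00,  1.50988842e-01,  1.43801014e+00, -2.26864354e-06,
        1.55378100e+00, -1.34003786e-01]), 'joint_velocities': array([-0.00133882, -0.00203135, -0.00162935,  0.00119949, -0.00125682,
        0.00058155]), 'effort': array([-4.64175337e-04, -7.13063836e+01, -5.70873785e+01, -1.39309195e-04,
        8.83714092e-03, -4.75542038e-05]), 'tcp_pos': array([187.75238516, 543.23620785, 230.68423154]), 'orientation': array([-1.74580717e-04,  1.65623858e-01,  9.86188818e-01, -5.67417470e-04]), 'contact_force': array([ 0.1113589 , -0.24650032, -0.3638443 ]), 'moment': array([-0.01191586, -0.01752757,  0.00273326]), 'grasp_force': 0.0, 'grip_width': 1.0000649028498716}
scene {'K': array([[441.12911256,   0.        , 277.49884539],
       [  0.        , 441.12911256, 203.0935842 ],
       [  0.        ,   0.        ,   1.        ]]), 'xyz': array([-118.35657259, -614.36840879,  705.28813177]), 'orientation': array([-0.4274059 ,  0.8172542 , -0.34110789,  0.18183831])}
top {'K': array([[390.96164938,   0.        , 272.78844653],
       [  0.        , 390.96164938, 208.07354463],
       [  0.        ,   0.        ,   1.        ]]), 'xyz': array([ 394.79015137,  -15.40606023, 1056.33335447]), 'orientation': array([ 0.04441276, -0.70235146,  0.70850831, -0.05240145])}
{'K': array([[325.1922621 ,   0.        , 276.87595361],
       [  0.        , 325.1922621 , 210.35884968],
       [  0.        ,   0.        ,   1.        ]]), 'hand_eye': array([[ 8.46225590e-04, -9.54426220e-01, -2.98445766e-01,
         7.72307822e+01],
       [ 9.99999032e-01,  4.77943400e-04,  1.30698138e-03,
         1.63951667e+00],
       [-1.10477711e-03, -2.98446583e-01,  9.54425700e-01,
        -1.41341070e+02],
       [ 0.00000000e+00,  0.00000000e+00,  0.00000000e+00,
         1.00000000e+00]])}
```

View pics/scene0.png

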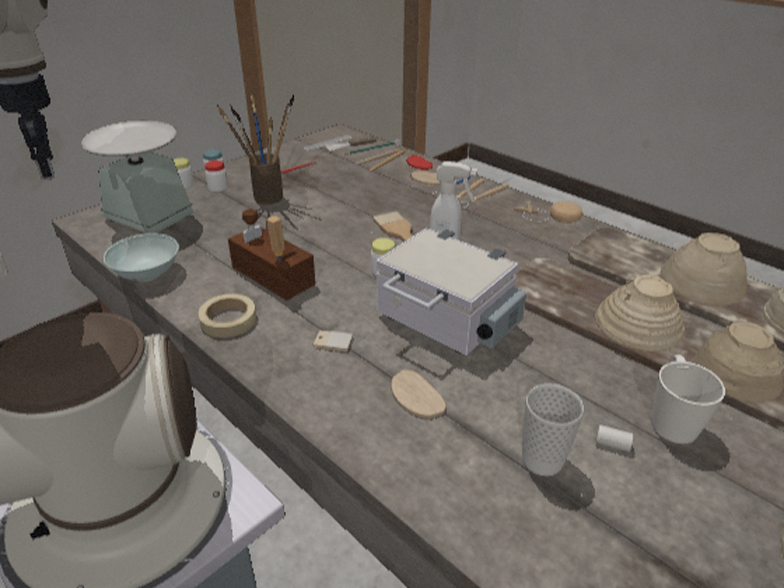

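View pics/top0.png

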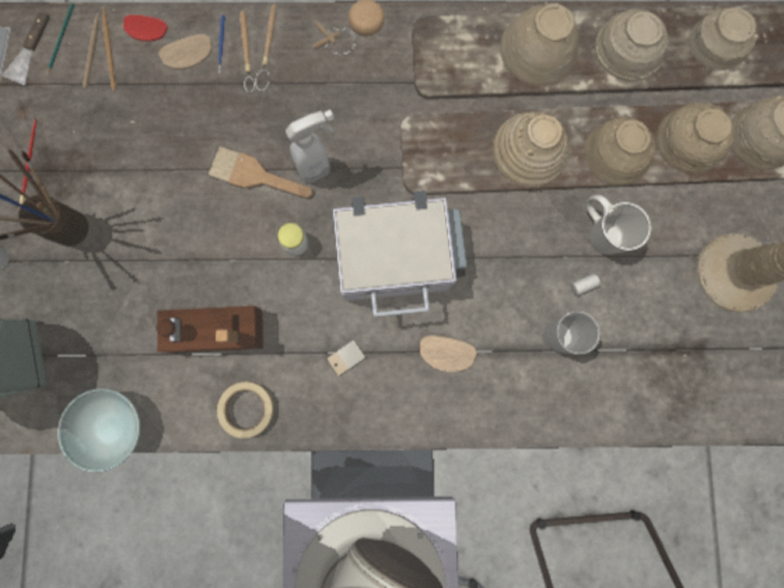

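```bash
python3 - <<'E'
import cv2
a=cv2.imread("top0.png")[136:266,105:337];cv2.imwrite("pics/top_c.png",cv2.resize(a,None,fx=3.4,fy=3.4,interpolation=cv2.INTER_CUBIC))
a=cv2.imread("scene0.png")[140:260,155:385];cv2.imwrite("pics/scene_c.png",cv2.resize(a,None,fx=3.4,fy=3.4,interpolation=cv2.INTER_CUBIC))
E
```

```text
(no output)
```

View pics/top_c.png

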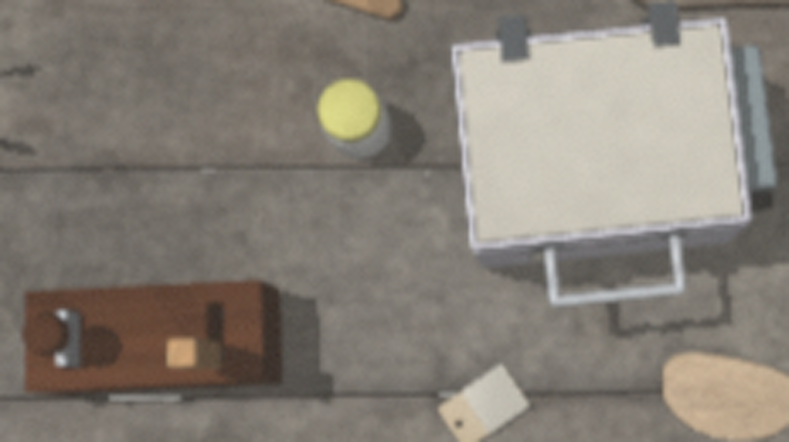

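View pics/scene_c.png

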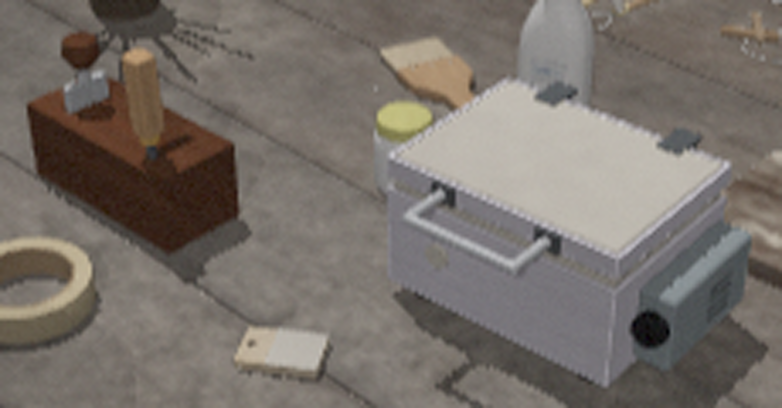

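```bash
cat >h.py <<'E'
from bench import robot
import numpy as np
from scipy.spatial.transform import Rotation as R
def cam(n):
    c=robot.calibration(n);q=c["orientation"];return c["K"],c["xyz"],R.from_quat([*q[1:],q[0]]).as_matrix()
def ray(n,u,v):
    K,o,M=cam(n);return o,M@np.linalg.inv(K)@[u,v,1]
def onz(n,u,v,z):
    o,d=ray(n,u,v);return o+d*(z-o[2])/d[2]
def tri(a,b):
    A=[];B=[]
    for o,d in(a,b):
        d=d/np.linalg.norm(d);P=np.eye(3)-np.outer(d,d);A.append(P);B.append(P@o)
    p=np.linalg.solve(sum(A),sum(B));return p,[np.linalg.norm(X@p-Y) for X,Y in zip(A,B)]
E
python3 - <<'E'
from h import *
np.set_printoptions(precision=1,suppress=True)
T=lambda x,y:(x/3.4+104.65,y/3.4+135.65)
S=lambda x,y:(x/3.4+154.65,y/3.4+139.65)
print("block",[onz("top",*T(*p),70) for p in((25,293),(263,283),(268,384),(27,391))])
print("hook",onz("top",*T(181,352),161),tri(ray("top",*T(181,352)),ray("scene",*S(141,55))))
print("slot far end",onz("top",*T(214,304),70))
print("scr knob",onz("top",*T(47,333),132))
for a,b in(((553,299),(409,216)),((682,289),(515,268))):
    print("bar",onz("top",*T(*a),115),onz("scene",*S(*b),115),tri(ray("top",*T(*a)),ray("scene",*S(*b))))
for a,b in(((453,45),(512,82)),((725,20),(728,162)),((748,217),(617,255)),((473,247),(391,156))):
    print("lid",onz("top",*T(*a),125),tri(ray("top",*T(*a)),ray("scene",*S(*b))))
E
```

```text
block [array([499. , 378.9,  70. ]), array([505. , 202.8,  70. ]), array([430.1, 197.5,  70. ]), array([426.6, 374. ,  70. ])]
hook [448.7 236.5 161. ] (array([450. , 235.8, 159.8]), [np.float64(1.6049427196567796), np.float64(1.6049427196568737)])
slot far end [489.6 238.8  70. ]
scr knob [464.4 337.6 132. ]
bar [486.8 -13.1 115. ] [488.5 -13.8 115. ] (array([487.4, -13.6, 115.4]), [np.float64(0.8819171433445833), np.float64(0.8819171433446169)])
bar [ 493.2 -105.   115. ] [ 495.1 -105.7  115. ] (array([ 493.8, -105.6,  115.5]), [np.float64(0.9464880789074416), np.float64(0.946488078907527)])
lid [670.5  57.7 125. ] (array([673.5,  57.2, 118.4]), [np.float64(1.4721350843683316), np.float64(1.4721350843682666)])
lid [ 687.9 -139.3  125. ] (array([ 687.5, -139.1,  126.1]), [np.float64(0.11107458471276331), np.float64(0.11107458471268468)])
lid [ 543.1 -152.   125. ] (array([ 543.2, -152.1,  124.7]), [np.float64(0.02826505989995393), np.float64(0.02826505990004848)])
lid [523.2  43.2 125. ] (array([524.6,  42.4, 122.6]), [np.float64(1.40675725203948), np.float64(1.4067572520393887)])
```

```bash
cat >>h.py <<'E'
def go(xyz,yaw):
    "print rotvec and, in the target's axes, the shift from the measured pose to a straight-down pose"
    s=robot.sense();q=s["orientation"];M=R.from_quat([*q[1:],q[0]])
    G=R.from_euler("z",yaw)*R.from_euler("y",np.pi)   # tool x = -world x at yaw 0, y = +y
    print("tcp",s["tcp_pos"].round(1),"rotvec",(M.inv()*G).as_rotvec().round(3),"shift",G.inv().apply(np.array(xyz)-s["tcp_pos"]).round(1))
E
python3 -c "
from h import *
go([450,235.5,231],.032)"
```

```text
tcp [187.8 543.3 230.8] rotvec [-0.001 -0.    -0.365] shift [-2.522e+02 -3.160e+02 -2.000e-01]
```

hand_motion:
  moves:
    - {"turn_vec":[0,0,-0.122],"finger_gap":1}
    - {"turn_vec":[0,0,-0.122],"finger_gap":1}
    - {"turn_vec":[0,0,-0.121],"finger_gap":1}
    - {"trans":[-36,-45.1,0],"finger_gap":1}
    - {"trans":[-36,-45.1,0],"finger_gap":1}
    - {"trans":[-36,-45.1,0],"finger_gap":1}
    - {"trans":[-36,-45.1,0],"finger_gap":1}
    - {"trans":[-36,-45.1,0],"finger_gap":1}
    - {"trans":[-36,-45.1,0],"finger_gap":1}
    - {"trans":[-36,-45.1,0],"finger_gap":1}
    - {"finger_gap":1}
    - {"finger_gap":1}

```text
t: 1.3
tcp_pos: [415.4, 276.2, 231.0]
orientation: [-0.0, -0.015, 1.0, -0.0]
contact_force: [-0.5, 0.2, 0.8]
grip_width: 0.997
grasp_force: 0.0
```

```bash
python3 - <<'E'
from h import *
import cv2
go([450,235.5,231],.032)
im=robot.get_image("wrist");cv2.imwrite("pics/w1.png",cv2.resize(im[:,:,::-1],(784,588),interpolation=cv2.INTER_CUBIC))
E
```

```text
tcp [415.4 276.2 231. ] rotvec [-0.    -0.001 -0.002] shift [-33.3 -41.8  -0. ]
```

View pics/w1.png

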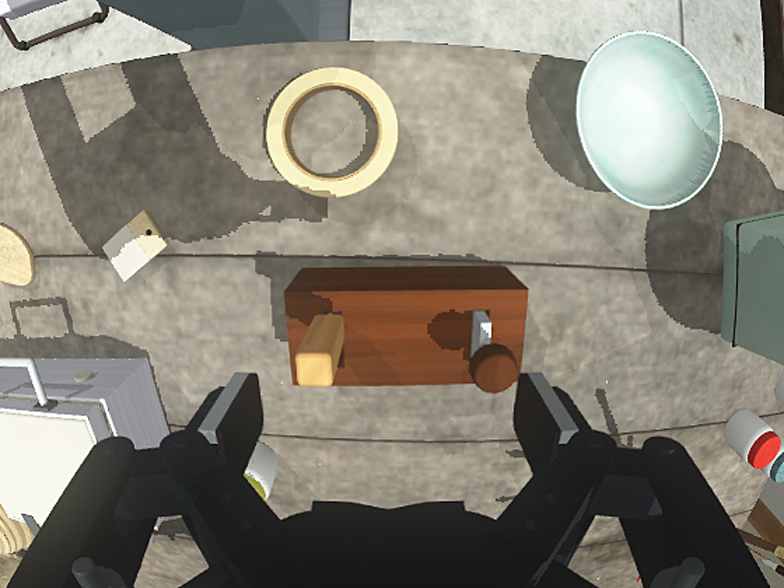

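```bash
cat >>h.py <<'E'
def wrist(u,v,z,s):
    c=robot.calibration("wrist");K=c["K"];H=c["hand_eye"]
    p=np.array([u-K[0,2],v-K[1,2]])/K[0,0];t=np.linalg.norm(p);d=np.array([*(p/t*np.sin(t)),np.cos(t)])
    q=s["orientation"];M=R.from_quat([*q[1:],q[0]]).as_matrix()
    o=s["tcp_pos"]+M@H[:3,3];d=M@H[:3,:3]@d;return o+d*(z-o[2])/d[2]
E
python3 -c "
from h import *
s=robot.sense()
print(wrist(315/1.4-.2,369/1.4-.2,161,s))
print([wrist(a/1.4-.2,b/1.4-.2,70,s).round(1) for a,b in((287,291),(527,291),(525,385),(293,384))])
go([450,235.8,231],.03)"
```

```text
[446.05653763 242.15021404 161.        ]
[array([432.1, 208.6,  70. ]), array([426.7, 379.5,  70. ]), array([502.8, 388.9,  70. ]), array([506.3, 209.8,  70. ])]
tcp [414.8 277.1 231.1] rotvec [-0.    -0.001  0.001] shift [-34.  -42.3   0.1]
```

hand_motion:
  moves:
    - {"trans":[-17,-20.5,0],"finger_gap":1}
    - {"trans":[-17,-20.5,0],"finger_gap":1}
    - {"finger_gap":1}
    - {"finger_gap":1}

```text
t: 1.75
tcp_pos: [449.6, 238.1, 231.1]
orientation: [-0.0, -0.017, 1.0, 0.0]
contact_force: [0.5, 0.1, 0.4]
grip_width: 1.003
grasp_force: 0.0
```

```bash
python3 - <<'E'
from h import *
import cv2
s=robot.sense();print(s["tcp_pos"])
im=robot.get_image("wrist");cv2.imwrite("pics/w2.png",cv2.resize(im[150:420,140:440,::-1],None,fx=2.2,fy=2.2,interpolation=cv2.INTER_CUBIC))
E
```

```text
[449.58711126 238.0801948  231.12857467]
```

View pics/w2.png

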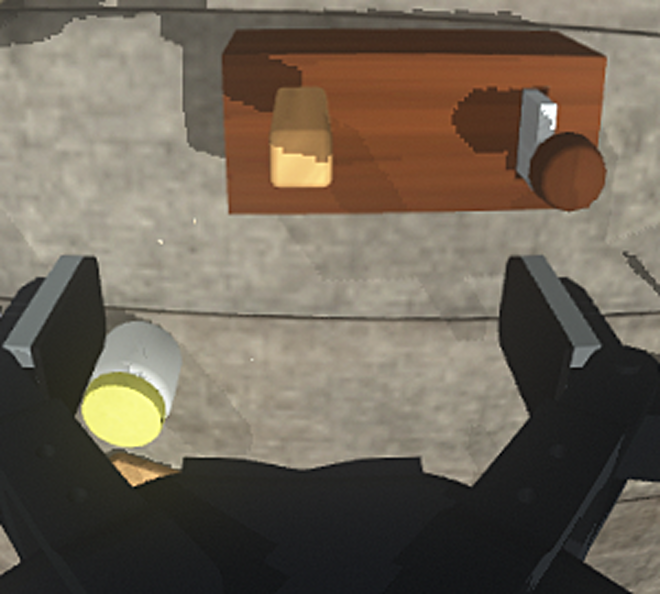

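```bash
python3 -c "
from h import *
s=robot.sense()
f=lambda a,b,z:wrist(a/2.2+139.7,b/2.2+149.7,z,s).round(1)
print(f(301.5,159,161),f(301.5,187,161),f(225,52,70),f(605,55,70),f(229,213,70),f(600,209,70))
go([450.5,237,112],.03)"
```

```text
[447.4 240.3 161. ] [456.8 240.6 161. ] [431.8 206.8  70. ] [425.2 378.4  70. ] [507.1 208.8  70. ] [501.2 388.6  70. ]
tcp [449.4 238.3 231.2] rotvec [ 0.    -0.     0.004] shift [ -1.   -1.3 119.2]
```

hand_motion:
  moves:
    - {"turn_vec":[0,0,0.004],"trans":[0,0.5,40],"finger_gap":1}
    - {"trans":[0,0,40],"finger_gap":1}
    - {"trans":[0,0,39],"finger_gap":1}
    - {"finger_gap":1}
    - {"finger_gap":0}
    - {"finger_gap":0}
    - {"finger_gap":0}
    - {"finger_gap":0}
    - {"finger_gap":0}
    - {"finger_gap":0}

```text
t: 2.8
tcp_pos: [450.6, 237.8, 113.2]
orientation: [0.001, -0.014, 1.0, 0.0]
contact_force: [-0.3, 0.5, 7.2]
grip_width: 0.226
grasp_force: 59.2
```

hand_motion:
  moves:
    - {"trans":[0,0,-15],"finger_gap":0}
    - {"trans":[0,0,-25],"finger_gap":0}
    - {"trans":[0,0,-30],"finger_gap":0}
    - {"trans":[0,0,-30],"finger_gap":0}
    - {"trans":[0,0,-30],"finger_gap":0}
    - {"finger_gap":0}
    - {"finger_gap":0}

```text
t: 3.5
tcp_pos: [450.3, 237.6, 242.5]
orientation: [0.0, -0.014, 1.0, 0.0]
contact_force: [-0.0, -0.3, -1.7]
grip_width: 0.224
grasp_force: 59.0
```

```bash
python3 - <<'E'
from h import *
import cv2
k=.085; bar=np.array([490.3,-59]); c=np.array([np.cos(k),np.sin(k)])
go([*(bar-55*c),243],k)
im=robot.get_image("scene");cv2.imwrite("pics/s2.png",cv2.resize(im[60:300,100:400,::-1],None,fx=2.5,fy=2.5,interpolation=cv2.INTER_CUBIC))
E
```

```text
tcp [450.3 237.6 242.5] rotvec [ 0.     0.001 -0.057] shift [  40.3 -299.    -0.5]
```

View pics/s2.png

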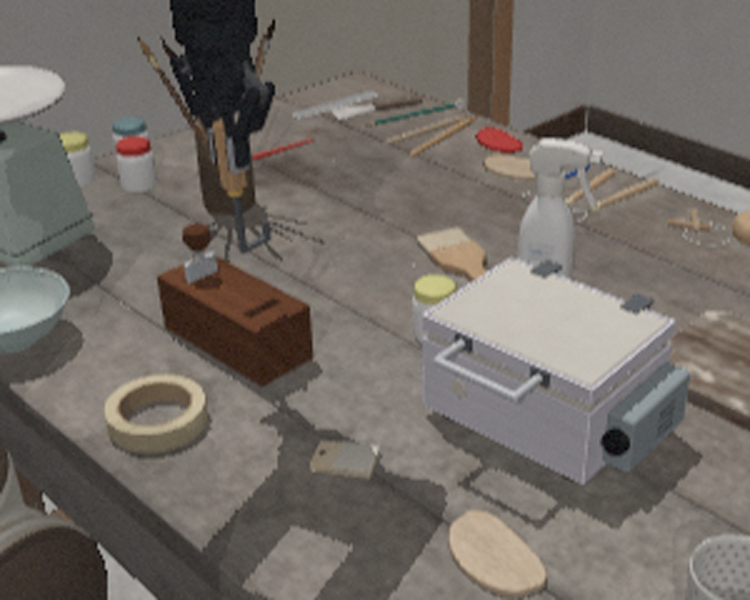

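The picture shows the hook upright in the fingers above the block, with its foot at about (250,240) pointing away from the robot. The scraper is still in its slot at (198,250).

hand_motion:
  moves:
    - {"turn_vec":[0,0,-0.028],"trans":[20,0,0],"finger_gap":0}
    - {"turn_vec":[0,0,-0.029],"trans":[20,-20,0],"finger_gap":0}
    - {"trans":[0,-31,0],"finger_gap":0}
    - {"trans":[0,-31,0],"finger_gap":0}
    - {"trans":[0,-31,0],"finger_gap":0}
    - {"trans":[0,-31,0],"finger_gap":0}
    - {"trans":[0,-31,0],"finger_gap":0}
    - {"trans":[0,-31,0],"finger_gap":0}
    - {"trans":[0,-31,0],"finger_gap":0}
    - {"trans":[0,-31,0],"finger_gap":0}
    - {"trans":[0,-31,0],"finger_gap":0}
    - {"finger_gap":0}

```text
t: 4.75
tcp_pos: [434.8, -64.6, 241.0]
orientation: [-0.001, -0.041, 0.999, -0.0]
contact_force: [-0.9, 0.0, -1.0]
grip_width: 0.226
grasp_force: 59.1
```

```bash
python3 - <<'E'
from h import *
k=.085; bar=np.array([490.3,-59]); c=np.array([np.cos(k),np.sin(k)])
go([*(bar-55*c),176],k)
E
```

```text
tcp [434.8 -64.6 241. ] rotvec [ 0.    -0.002 -0.003] shift [-0.8  0.9 65. ]
```

hand_motion:
  moves:
    - {"trans":[0,0,25],"finger_gap":0}
    - {"trans":[0,0,25],"finger_gap":0}
    - {"trans":[0,0,15],"finger_gap":0}
    - {"finger_gap":0}
    - {"finger_gap":0}

```text
t: 5.25
tcp_pos: [434.9, -61.6, 177.3]
orientation: [-0.0, -0.043, 0.999, 0.0]
contact_force: [-0.2, 0.1, -0.4]
grip_width: 0.224
grasp_force: 59.1
```

```bash
python3 - <<'E'
from h import *
import cv2
k=.085
print(robot.sense()["tcp_pos"])
im=robot.get_image("scene");im2=robot.get_image("top")
a=cv2.resize(im[130:270,240:400,::-1],None,fx=4,fy=4,interpolation=cv2.INTER_CUBIC);cv2.imwrite("pics/s3.png",a)
E
```

```text
[434.92651855 -61.61364035 177.31119642]
```

View pics/s3.png

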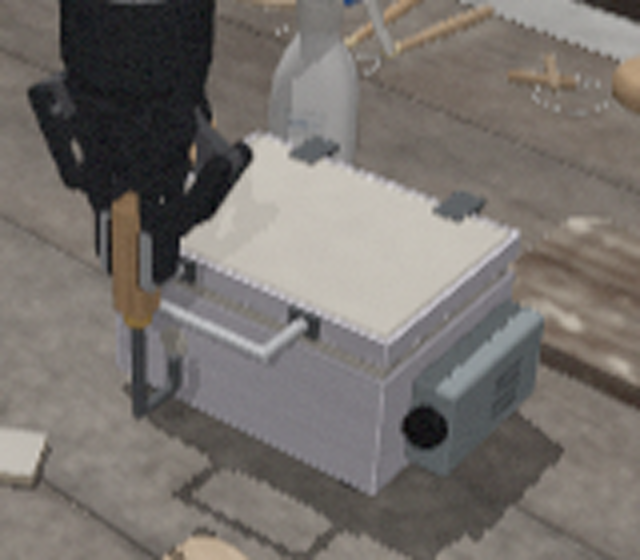

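```bash
python3 -c "
from h import *
f=lambda a,b,z:onz('scene',a/4+239.6,b/4+129.6,z).round(1)
print('foot',f(140,410,79),'tip',f(175,350,105),'bar end',f(267,353,115),'ferrule',f(145,318,151))
go([434.9,-61.6,177],.085)"
```

```text
foot [442.7 -58.3  79. ] tip [472.6 -56.7 105. ] bar end [ 497.2 -104.5  115. ] ferrule [436.9 -67.7 151. ]
tcp [435.4 -61.9 178.1] rotvec [-0.     0.001  0.   ] shift [0.4 0.3 1.1]
```

hand_motion:
  moves:
    - {"trans":[0,0,6],"finger_gap":0}
    - {"trans":[-12,0,0],"finger_gap":0}
    - {"trans":[-13,0,0],"finger_gap":0}
    - {"trans":[-13,0,0],"finger_gap":0}
    - {"finger_gap":0}
    - {"trans":[0,0,-6],"finger_gap":0}
    - {"trans":[0,0,-6],"finger_gap":0}
    - {"trans":[0,0,-6],"finger_gap":0}
    - {"finger_gap":0}

```text
t: 6.25
tcp_pos: [473.2, -58.9, 190.6]
orientation: [0.001, -0.042, 0.999, -0.0]
contact_force: [1.1, 0.0, -0.9]
grip_width: 0.226
grasp_force: 59.1
```

```bash
python3 -c "
from bench import robot
import cv2
im=robot.get_image('scene');cv2.imwrite('pics/s4.png',cv2.resize(im[130:270,240:400,::-1],None,fx=4,fy=4,interpolation=cv2.INTER_CUBIC))"
```

```text
(no output)
```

View pics/s4.png

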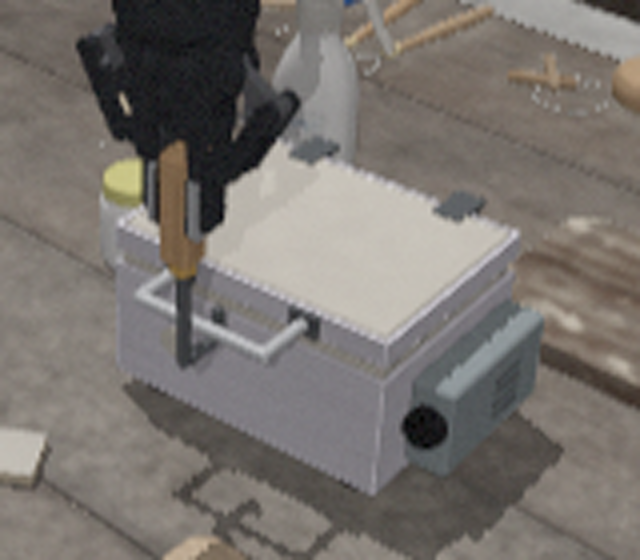

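The hook's foot at (185,360) is under the bar, and its tip at (218,318) is behind it. Next I raise it along the lid's arc.

hand_motion:
  moves:
    - {"trans":[0,0,-6],"finger_gap":0}
    - {"trans":[0,0,-5],"finger_gap":0}
    - {"trans":[-0.5,0,-6],"finger_gap":0}
    - {"trans":[-0.7,0,-7],"finger_gap":0}
    - {"trans":[-1.1,0,-7],"finger_gap":0}
    - {"trans":[-1.5,0,-7],"finger_gap":0}
    - {"trans":[-1.8,0,-7],"finger_gap":0}
    - {"finger_gap":0}
    - {"finger_gap":0}

```text
t: 7.2
tcp_pos: [478.8, -58.3, 234.3]
orientation: [0.0, -0.043, 0.999, -0.0]
contact_force: [1.0, 0.3, -4.5]
grip_width: 0.22
grasp_force: 58.7
```

hand_motion:
  moves:
    - {"trans":[-2.2,0,-7],"finger_gap":0}
    - {"trans":[-2.4,0,-7],"finger_gap":0}
    - {"trans":[-2.6,0,-7],"finger_gap":0}
    - {"trans":[-2.8,0,-7],"finger_gap":0}
    - {"trans":[-3.2,0,-7],"finger_gap":0}
    - {"trans":[-3.5,0,-7],"finger_gap":0}
    - {"trans":[-3.7,0,-7],"finger_gap":0}
    - {"trans":[-4,0,-7],"finger_gap":0}
    - {"trans":[-3.5,0,-6],"finger_gap":0}
    - {"finger_gap":0}
    - {"finger_gap":0}
    - {"finger_gap":0}

```text
t: 8.4
tcp_pos: [506.2, -56.0, 296.0]
orientation: [-0.0, -0.043, 0.999, -0.0]
contact_force: [0.6, -0.4, -4.1]
grip_width: 0.223
grasp_force: 58.8
```

```bash
python3 -c "
from bench import robot
import cv2
im=robot.get_image('scene');cv2.imwrite('pics/s5.png',cv2.resize(im[90:270,220:420,::-1],None,fx=3.3,fy=3.3,interpolation=cv2.INTER_CUBIC))"
```

```text
(no output)
```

View pics/s5.png

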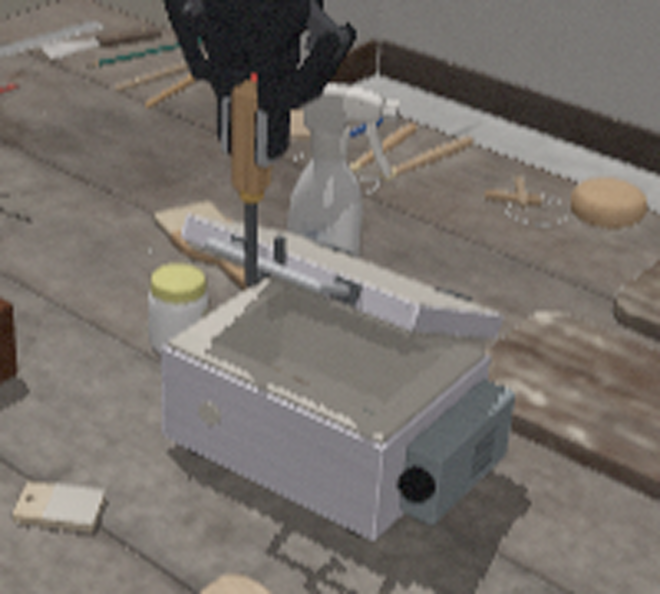

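```bash
python3 -c "
from h import *
k=.085;c=np.array([np.cos(k),np.sin(k),0]);n=np.array([-np.sin(k),np.cos(k),0])
hinge=np.array([490.3,-59,100])+200*c
for name,a,b,y in(('bar end',337,297,-43),('lid lower front corner',415,330,-100),('lid upper front corner',420,303,-100)):
    o,d=ray('scene',a/3.3+219.65,b/3.3+89.65);t=((hinge+y*n-o)@n)/(d@n);p=o+t*d-hinge;print(name,'back',-p@c,'up',p[2],np.degrees(np.arctan2(p[2],-p@c)))
s=robot.sense();print(s['t'],s['tcp_pos'],s['joint_velocities'].round(3))"
```

```text
bar end back 140.32801385194725 up 87.81425141624061 32.03744655921011
lid lower front corner back 130.845824664401 up 80.26467688625416 31.5261770868996
lid upper front corner back 128.17479601590156 up 100.09860602906502 37.98819556582656
8.45 [506.22420381 -55.95014514 296.00743234] [-0.001 -0.001 -0.    -0.     0.     0.   ]
```

```bash
python3 -c "
from bench import robot
print(robot.sign_off())"
```

```text
the job is handed in; nothing more can be done
None
```

The job is handed in with the lid still held on the hook at about 30 degrees (29 to 31.5 by the TCP height and the last picture). The scraper was in its slot when last seen, and I saw no sign of the kiln or the bystanders being touched; the verdict itself was not shown.

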